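# Lay the next crosswise layer on a stack of wooden test slats

### The arm

A 6-joint arm with a two-finger parallel gripper is mounted at the origin on a cart in front of the work surface, level with it; the furniture and walls round the work are solid. World frame = base frame: x ahead of the robot, y to its left, z up, the work surface at z = 0. Lengths are in m, angles in rad, forces in N, time in s.
With the tool pointing down it reaches from about 0.3 to 0.875 m from the base axis. Payload 6.4 kg.
Tool frame: the origin (TCP) lies midway between the tips of the shut fingers; the grasp point (between the pads) lies ctrl.grip_depth behind it (ctrl.grip_depth is the distance from the TCP to the grasp point, in m); x points along the fingers, y is the direction in which the jaws open and shut, and the axes are right-handed (so a half turn about x gives the same grasp; the last joint's range is limited). The gripper opens to 85 mm and grips with 20 to 120 N. Pads are 22 mm wide; open, the fingers measure 114 mm over their backs; the gripper's body (76 mm by 85 mm) begins 54 mm behind the grasp point. The pads swing forward as they close: fully open they stand 13 mm farther back than shut.
Start: joints at [-0.206, 0.181, 1.607, -0, 1.354, -0.206], TCP at [0.575, 0, 0.198] pointing down, gripper open.
Joint ranges: [-2.99, 2.99], [-0.89, 2.07], [0.3, 2.58], [-1.14, 4.28], [0, 2.63], [-3.12, 3.12]. Speed limits (rad/s): [2.57, 2.57, 3.01, 3.14, 3.14, 3.14].

### API

Orientations are given as a unit quaternion [w, x, y, z].
In Python, from bench import ctrl gives the robot as it stands.
- The arm moves only by the tool carry_out, never from a script. Its argument "motion" is one flat list of numbers, 7 for each row, row after row: the turn, a rotation vector about the tool's x, y, z in degrees, then the shift along the tool's x, y, z in m, then the gripper's target within -1 to 1 (shut at 1, half-way at 0, fully open at -1). A call has 1 to 10 rows; each row shifts and turns the pose as measured when the row begins, along the tool's axes as they then stand; what a row does not reach is not made up. A row lasts 1/10 s, in which the tool goes at most 50 mm and 8.59 degrees, less where a joint would pass 70% of its speed; a pose out of reach is approached as far as the arm can. A call with a gripper value outside its range is refused whole. The fingers move at their own pace and stop on an object; the grip force is fixed at half the most. Time passes only in rows, so rows that do not move let the fingers close. It gives the time, the measured TCP pose, the force and the opening at its end, in the units of the state.
- ctrl.get_obs(): the state, without advancing time (a new reading comes with each control period).
- ctrl.camera(name): name is "scene" or "side" or "wrist"; returns the picture (400x640x3 uint8, blue, green, red); there is no depth.
- ctrl.camera_params(name): a dict with "mtx" (3x3 intrinsics, pixels), "pose" (4x4, takes a point from camera to world coordinates); the wrist camera has in their place "hand_eye" (4x4, takes a point from camera to tool coordinates, whose origin is the TCP and whose axes are the tool frame's). Camera axes: x right, y down, z forward; pixel columns grow to the right and rows downward; lengths in m; the calibration is good to about 2 mm. The wrist camera is an equidistant fisheye: a pixel r from the principal point sees the ray r / f radians off the axis. A picture is of the moment at which its call begins: read the wrist's pose just before it. camera_params takes no time and is no camera call.
- ctrl.hand_in(): hands the job in, once; it reports no verdict.
Trained networks look in the newest picture that a camera, given by its name, has taken for a name from the list of things; names that differ only in an ending like _2 or _b are one class to them, and where a whole thing is asked for, a point or a joint stands for the part that bears it (a point fixed in the world has none). Each returns a list of dicts, best first, with "conf" (0 to 1); they miss things now and then, are a little off and sometimes report something else, mostly with a low value. They report only what shows in the picture. A call takes as long as a camera call. They do not tell look-alikes from the thing itself.
- ctrl.boxes_of(camera, thing): "point" ([x, y, z] in m, in the coordinates of the camera as it stood for that picture, good to about 4 mm: the middle of the surface that is visible of it).
- ctrl.trace(camera, thing): "pixels" (400x640 bool, what is visible of it).
- ctrl.landmark_of(camera, thing): "point" ([x, y, z] in m, in the coordinates of the camera as it stood for that picture, good to about 4 mm: a listed point, or the origin of a listed thing).
The state is a dict: "time_s": time; "q": joint angles; "dq": joint speeds; "joint_efforts": joint torques, N m; "eef_pos": TCP position; "eef_rot": TCP orientation; "wrist_force": force on the tool from outside, world axes, zero at the start; "torque": the same for the moment, N m; "opening": opening from 0.0 (shut) to 1.0 (fully open).
Only numpy, scipy, OpenCV 4.12 (cv2) and the standard library are available. Lean on these libraries where they do the work, as an engineer would, in place of code of your own. Each camera call takes 0.05 s, during which the arm holds its last target. There are 200 camera calls.

### The job

The wooden test slats are being stacked crosswise on the conditioning stand so that air gets round every one. Lay the two long loose slats flat on top as the third layer: across the two uppermost slats, one straight above each slat of the bottom layer and lined up with it. Leave the short offcut where it lies.

Things in the scene. Friction and masses are not known exactly. Their poses are not given: they have to be found in the camera images.
- stand: fixed stand: grey board 170x170 mm with two pinned layers of pale slats, each 150x24x18 mm. Origin: underside centre, on the bench; z up. Bottom layer: two slats along the stand's x, centred at y = +45 and -45 mm. Second layer: two along its y, centred at x = +45 and -45 mm, 66 mm clear between them, tops 46 mm above the bench. A third-layer slat's centre lies 55 mm above the bench.
- slat_a_center (a point): plain pale wooden test slat, 150 long x 24 wide x 18 mm thick, about 60 g, lying flat, loose on the bench; one of two alike. The point is its centre, 9 mm above its underside; x runs along its length, y across its width, z up. It can be gripped across its 24 mm width at the middle.
- slat_b_center (a point): plain pale wooden test slat, 150 long x 24 wide x 18 mm thick, about 60 g, lying flat, loose on the bench; one of two alike. The point is its centre, 9 mm above its underside; x runs along its length, y across its width, z up. It can be gripped across its 24 mm width at the middle.
- offcut_center (a point): short offcut of the same wooden slat, only 80 long x 24 x 18 mm, loose on the bench among the long slats; not needed, to be left alone. The point is its centre, 9 mm up; x runs along its length.
There are look-alikes about, which are no part of the job. Leave any orange look-alike of the part that bears slat_a_center alone.

How it is judged:
At the end, for the whole second after the job is handed in: Both long slats lie flat and at rest on the second layer of the stand, parallel to the bottom-layer slats (within 0.2 rad), each above a different one of them (centre within 18 mm sideways and 20 mm lengthways, height within 5 mm); either slat may take either place (((x of slat_a_center in the frame of stand between -0.02 and 0.02 m and y of slat_a_center in the frame of stand between 0.027 and 0.063 m and z of slat_a_center in the frame of stand between 0.05 and 0.06 m and angle between the x axis of each of slat_a_center, slat_b_center and the x axis of stand, either way round below 0.2 rad and angle between the z axis of each of slat_a_center, slat_b_center and the z axis of stand, either way round below 0.12 rad and x of slat_b_center in the frame of stand between -0.02 and 0.02 m and y of slat_b_center in the frame of stand between -0.063 and -0.027 m and z of slat_b_center in the frame of stand between 0.05 and 0.06 m) or (x of slat_a_center in the frame of stand between -0.02 and 0.02 m and y of slat_a_center in the frame of stand between -0.063 and -0.027 m and z of slat_a_center in the frame of stand between 0.05 and 0.06 m and angle between the x axis of each of slat_a_center, slat_b_center and the x axis of stand, either way round below 0.2 rad and angle between the z axis of each of slat_a_center, slat_b_center and the z axis of stand, either way round below 0.12 rad and x of slat_b_center in the frame of stand between -0.02 and 0.02 m and y of slat_b_center in the frame of stand between 0.027 and 0.063 m and z of slat_b_center in the frame of stand between 0.05 and 0.06 m)) and linear speed of each of slat_a, slat_b below 0.02 m/s); the robot touches nothing.
It fails at once if the short offcut is moved by more than 30 mm (distance of offcut_center from where it was at the start of the episode above 0.03 m).
It also fails if it takes over 58 s, if anything falls off the work surface, if the arm or the gripper's body presses on something with over 40 N, if the wrist force passes 120 N, or if a joint passes its speed limit or range.

## Working session

There is one attempt and no reset: what is moved stays moved. The work goes in short steps, Python scripts to look and compute and a tool call to move; the robot and the scene stay as the last step left them, time stands still between calls to the robot, and variables do not carry over. Pictures are saved under pics/ and viewed, about 8 in all and at most 12, crops included, and the job is handed in when it is done.

Besides the shell and the picture viewer there is one more tool, called as name(argument=value, ...), one argument or row to a line, values as JSON. carry_out: Moves the arm, as the interface text tells. Its arguments: {"type":"object","properties":{"motion":{"type":"array"}},"required":["motion"]}

```bash
mkdir -p pics; ls; cat > h.py <<'E'
from bench import ctrl
import numpy as np, cv2
def T(cam):
    return np.array(ctrl.camera_params(cam)["pose"])
def w(cam,p):
    return (T(cam)@np.r_[p,1])[:3]
E
python3 - <<'E'
from h import *
np.set_printoptions(precision=4,suppress=True)
a=ctrl.camera("scene"); cv2.imwrite("pics/scene.png",a)
for t in ["stand","slat_a_center","offcut_center"]:
    for d in ctrl.landmark_of("scene",t): print("L",t,round(d["conf"],2),w("scene",d["point"]))
for d in ctrl.boxes_of("scene","slat_a_center"): print("B",round(d["conf"],2),w("scene",d["point"]))
b=ctrl.camera("side"); cv2.imwrite("pics/side.png",b)
for t in ["stand","slat_a_center","offcut_center"]:
    for d in ctrl.landmark_of("side",t): print("side",t,round(d["conf"],2),w("side",d["point"]))
for c in("scene","side"): print(ctrl.camera_params(c))
print(ctrl.grip_depth, ctrl.camera_params("wrist"), ctrl.get_obs())
E
```

```text
pics
L stand 0.92 [ 0.5367 -0.1658  0.001 ]
L slat_a_center 0.92 [0.6053 0.1564 0.0094]
L slat_a_center 0.44 [ 0.5704 -0.369   0.0126]
L offcut_center 0.53 [0.5372 0.3559 0.008 ]
B 0.55 [0.6037 0.1581 0.0186]
B 0.46 [ 0.5778 -0.339   0.0204]
side stand 0.89 [ 0.5382 -0.1707  0.0012]
side slat_a_center 0.89 [0.6045 0.1545 0.0088]
side slat_a_center 0.88 [ 0.5654 -0.3731  0.005 ]
side offcut_center 0.53 [0.5309 0.3499 0.0104]
{'mtx': array([[478.2857,   0.    , 319.6238],
       [  0.    , 478.2857, 193.6037],
       [  0.    ,   0.    ,   1.    ]]), 'pose': array([[-0.9576, -0.2354,  0.1663,  0.2857],
       [-0.2881,  0.7936, -0.5359,  0.8054],
       [-0.0059, -0.5611, -0.8277,  1.3168],
       [ 0.    ,  0.    ,  0.    ,  1.    ]])}
{'mtx': array([[512.7957,   0.    , 323.7027],
       [  0.    , 512.7957, 192.6629],
       [  0.    ,   0.    ,   1.    ]]), 'pose': array([[ 0.6513,  0.5886, -0.4789,  1.32  ],
       [ 0.7588, -0.5025,  0.4144, -0.655 ],
       [ 0.0033, -0.6333, -0.7739,  1.2836],
       [ 0.    ,  0.    ,  0.    ,  1.    ]])}
0.0187 {'mtx': array([[309.7069,   0.    , 319.0835],
       [  0.    , 309.7069, 198.4816],
       [  0.    ,   0.    ,   1.    ]]), 'hand_eye': array([[-0.001 , -0.2859,  0.9583, -0.1757],
       [ 1.    ,  0.0002,  0.0011,  0.0012],
       [-0.0005,  0.9583,  0.2859, -0.0733],
       [ 0.    ,  0.    ,  0.    ,  1.    ]])} {'time_s': 0.45, 'q': array([-0.2063,  0.1809,  1.6071,  0.    ,  1.3538, -0.2063]), 'dq': array([ 0.    , -0.0021,  0.0004,  0.0011, -0.0022,  0.0012]), 'joint_efforts': array([ -0.0014, -44.4367, -35.1272,  -0.0004,   0.0026,   0.    ]), 'eef_pos': array([0.575 , 0.    , 0.1975]), 'eef_rot': array([ 0.5   ,  0.5   ,  0.5001, -0.5   ]), 'wrist_force': array([ 1.1548, -0.2076,  0.2276]), 'torque': array([-0.0327, -0.0127, -0.0162]), 'opening': 1.0009752823333131}
```

View pics/scene.png

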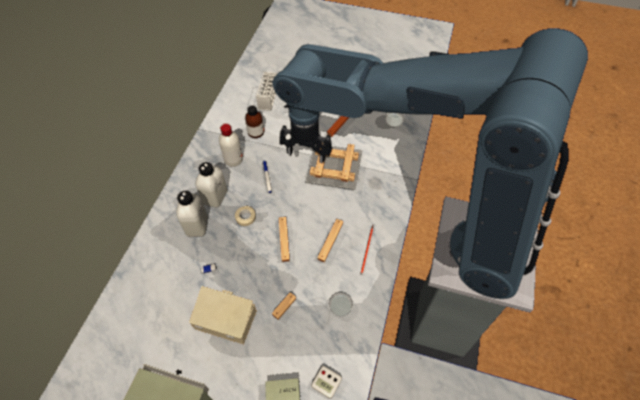

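View pics/side.png

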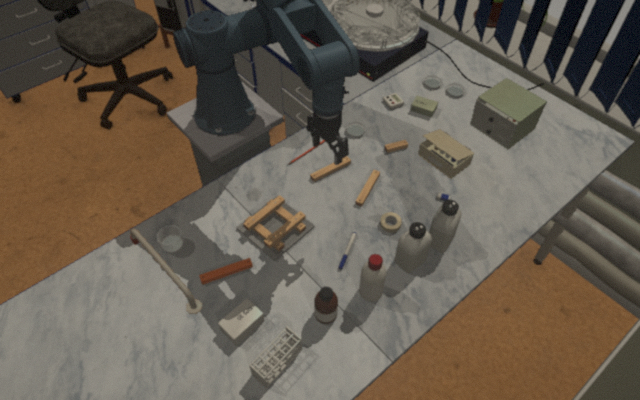

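Scene view: long slats at (284,238) and (329,240), short offcut (285,305), orange-red look-alike (338,123), stand (335,165) with the pale slats. In the side view: long slats at (330,168) and (368,187), offcut (396,147), look-alike (226,271). I choose the two pale long ones and rectify both views for a close crop.

```bash
cat >> h.py <<'E'
def rect(cam,img,z,x0,y0,nx,ny,s=0.001):
    # rectified top view: col -> world x, row -> world y, s m/pixel, on plane z
    P=ctrl.camera_params(cam); M=np.linalg.inv(P["pose"])[:3]
    H=P["mtx"]@M@np.array([[s,0,x0],[0,s,y0],[0,0,z],[0,0,1.]])
    return cv2.warpPerspective(img,H,(nx,ny),flags=cv2.INTER_LINEAR|cv2.WARP_INVERSE_MAP)
E
python3 - <<'E'
from h import *
out=[]
for c in("scene","side"):
    im=cv2.imread(f"pics/{c}.png")
    r=rect(c,im,0.018,0.40,0.02,300,380)
    hsv=cv2.cvtColor(r,cv2.COLOR_BGR2HSV)
    m=cv2.inRange(hsv,(5,85,90),(25,255,255))
    for k in cv2.findContours(m,0,1)[0]:
        if cv2.contourArea(k)<700: continue
        (cx,cy),(a,b),_=cv2.minAreaRect(k); 
        vx,vy,_,_=cv2.fitLine(np.argwhere(cv2.drawContours(0*m,[k],-1,1,-1))[:,::-1].astype(np.float32),2,0,.01,.01).ravel()
        print(c,.4+cx/1e3,.02+cy/1e3,"size",round(a),round(b),"ang",np.degrees(np.arctan2(vy,vx)))
        cv2.drawContours(r,[cv2.boxPoints(cv2.minAreaRect(k)).astype(int)],-1,(255,0,0),1)
    s=rect(c,im,0.046,0.40,-0.31,300,260)
    out.append(np.vstack([s,r]))
o=np.hstack(out); cv2.imwrite("pics/r1.png",cv2.resize(o,None,fx=.93,fy=.93))
E
```

```text
scene 0.5339784240722656 0.3589981689453125 size 84 28 ang 69.46787
scene 0.6054421844482423 0.15517655944824219 size 25 157 ang -67.09811
scene 0.46661473083496097 0.11817606353759766 size 157 26 ang 83.10948
side 0.5371989288330078 0.3517372741699219 size 81 28 ang 69.12565
side 0.609025894165039 0.14843966674804687 size 25 152 ang -66.7398
side 0.46953960418701174 0.10989604949951172 size 152 30 ang 82.76448
```

View pics/r1.png

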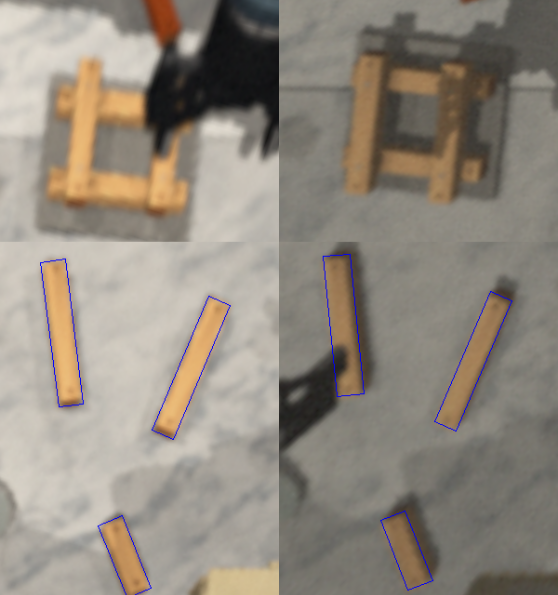

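The crop confirms both as pale, ~152x25 mm slats: one at about (0.607,0.152), long axis -67°, the other at about (0.468,0.114), +83°. The offcut is 81 mm. The stand's yaw is about +5.5° and its centre about (0.537,-0.170). I'm going to slat 1.

carry_out(
  motion=[0,0,0,0,0.008,-0.038,-0.3,0,0,0,0,0.008,-0.038,-0.3,0,0,0,0,0.008,-0.038,-0.3,0,0,0,0,0.008,-0.038,-0.3,-7.7,0,0,0.02,0,0,-0.3,-7.7,0,0,0.02,0,0,-0.3,-7.7,0,0,0.02,0,0,-0.3,0,0,0,0,0,0,-0.3,0,0,0,0,0,0,-0.3],
)

```text
time_s: 1.35
eef_pos: [0.6101, 0.1581, 0.1373]
eef_rot: [0.593, 0.388, 0.59, -0.386]
wrist_force: [1.2, 0.0, 0.4]
opening: 0.65
```

```bash
cat >> h.py <<'E'
from scipy.spatial.transform import Rotation as Ro
def state():
    o=ctrl.get_obs(); q=np.array(o["eef_rot"]); R=Ro.from_quat(q[[1,2,3,0]]).as_matrix()
    print("t",round(o["time_s"],2),"tcp",o["eef_pos"].round(4),"jaw deg",round(np.degrees(np.arctan2(R[1,1],R[0,1])),2),"toolx",R[:,0].round(3),"open",round(o["opening"],3),"F",o["wrist_force"].round(1),"q",o["q"].round(2))
    return o["eef_pos"],R
def wrist_top(z,x0,y0,nx,ny,s=0.001):
    # fisheye wrist picture rectified on plane z
    p,R=state(); im=ctrl.camera("wrist"); P=ctrl.camera_params("wrist")
    X=np.eye(4); X[:3,:3]=R; X[:3,3]=p; M=np.linalg.inv(X@P["hand_eye"])
    gx,gy=np.meshgrid(x0+s*np.arange(nx),y0+s*np.arange(ny))
    c=np.c_[gx.ravel(),gy.ravel(),np.full(gx.size,z)]@M[:3,:3].T+M[:3,3]
    r=np.hypot(c[:,0],c[:,1]); th=np.arctan2(r,c[:,2]); K=P["mtx"]
    u=K[0,2]+K[0,0]*th*c[:,0]/r; v=K[1,2]+K[1,1]*th*c[:,1]/r
    g=cv2.remap(im,u.reshape(gx.shape).astype(np.float32),v.reshape(gx.shape).astype(np.float32),1)
    return im,g
def fit(r,x0,y0,s=0.001,amin=700):
    m=cv2.inRange(cv2.cvtColor(r,cv2.COLOR_BGR2HSV),(5,85,60),(25,255,255))
    for k in cv2.findContours(m,0,1)[0]:
        if cv2.contourArea(k)<amin: continue
        b=cv2.minAreaRect(k); (cx,cy),(a,c),_=b; q=cv2.boxPoints(b)
        e=max(q[1]-q[0],q[2]-q[1],key=np.linalg.norm)
        print("rect",round(x0+cx*s,4),round(y0+cy*s,4),"size",round(a),round(c),"long axis deg",round(np.degrees(np.arctan2(e[1],e[0]))%180,1))
        cv2.drawContours(r,[q.astype(int)],-1,(255,0,0),1)
E
python3 - <<'E'
from h import *
im,g=wrist_top(0.018,0.40,0.02,300,300); fit(g,.4,.02)
cv2.imwrite("pics/w1.png",np.hstack([cv2.resize(im,(480,300)),g]))
for d in ctrl.landmark_of("wrist","slat_a_center"):
    p,R=state(); X=np.eye(4); X[:3,:3]=R; X[:3,3]=p
    print(d["conf"],(X@ctrl.camera_params("wrist")["hand_eye"]@np.r_[d["point"],1])[:3])
E
```

```text
t 1.35 tcp [0.6101 0.1581 0.1373] jaw deg 23.59 toolx [ 0.004 -0.    -1.   ] open 0.65 F [1.2 0.  0.4] q [ 0.07  0.35  1.52 -0.    1.27 -0.35]
rect 0.6074 0.1521 size 24 150 long axis deg 113.1
rect 0.4705 0.1161 size 152 28 long axis deg 83.0
t 1.45 tcp [0.6101 0.158  0.1377] jaw deg 23.62 toolx [ 0.004  0.    -1.   ] open 0.654 F [ 0.1  0.6 -0.1] q [ 0.07  0.35  1.52 -0.    1.27 -0.35]
0.83 [0.60885254 0.15026996 0.00853928]
```

View pics/w1.png

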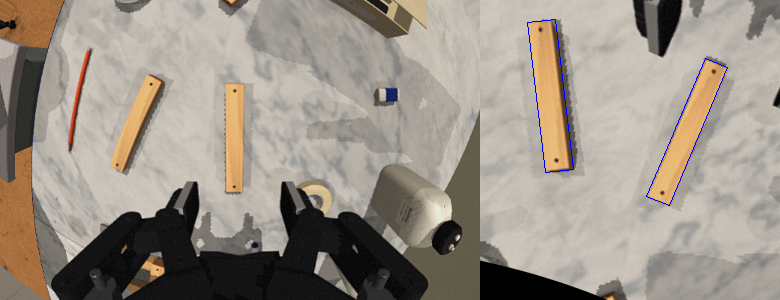

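Wrist view: slat 1 lies between the fingers at (234,137) and slat 2 at (137,123). The slat 1 fit is 150x24 mm at (0.6074,0.1521), 113.1°, and it agrees with the network.

carry_out(
  motion=[0.5,0,0,0.033,-0.005,0.0045,-0.3,0,0,0,0.033,0,0,-0.3,0,0,0,0.033,0,0,-0.3,0,0,0,0.022,0,0,-0.3,0,0,0,0,0,0,-0.3],
)

```text
time_s: 1.95
eef_pos: [0.616, 0.1509, 0.0226]
eef_rot: [0.593, 0.398, 0.582, -0.389]
wrist_force: [-1.6, -0.4, -0.4]
opening: 0.654
```

```bash
python3 -c "
from h import *
state()"
```

```text
t 1.95 tcp [0.616  0.1509 0.0226] jaw deg 22.4 toolx [ 0.021  0.001 -1.   ] open 0.654 F [-1.6 -0.4 -0.4] q [ 0.05  0.49  1.58 -0.    1.04 -0.34]
```

```bash
cat >> h.py <<'E'
def go(x,y,z,jaw):
    # report shift and turn (tool axes) to reach TCP x,y,z, pointing down, jaw angle (deg)
    p,R=state(); a=np.radians(jaw); c,s=np.cos(a),np.sin(a)
    D=np.array([[0,c,s],[0,s,-c],[-1,0,0]])
    print("turn deg",np.degrees(Ro.from_matrix(R.T@D).as_rotvec()).round(2),"shift",(R.T@(np.array([x,y,z])-p)).round(4))
E
python3 -c "
from h import *
go(.6074,.1521,.022,23.1)"
```

```text
t 1.95 tcp [0.616  0.1509 0.0226] jaw deg 22.4 toolx [ 0.021  0.001 -1.   ] open 0.654 F [-1.6 -0.4 -0.4] q [ 0.05  0.49  1.58 -0.    1.04 -0.34]
turn deg [-0.71  0.42 -1.12] shift [ 0.0004 -0.0075 -0.0044]
```

carry_out(
  motion=[-0.7,0.4,-1.1,0,-0.0075,-0.0045,-0.3,0,0,0,0,0,0,-0.3],
)

```text
time_s: 2.15
eef_pos: [0.6086, 0.1521, 0.0253]
eef_rot: [0.59, 0.391, 0.589, -0.39]
wrist_force: [-0.5, -0.3, 0.4]
opening: 0.653
```

```bash
python3 -c "
from h import *
go(.6074,.1521,.004,23.1)"
```

```text
t 2.15 tcp [0.6086 0.1521 0.0253] jaw deg 23.02 toolx [ 0.002 -0.    -1.   ] open 0.653 F [-0.5 -0.3  0.4] q [ 0.06  0.49  1.58 -0.    1.07 -0.35]
turn deg [-0.08  0.04 -0.09] shift [ 0.0213 -0.0011 -0.0005]
```

carry_out(
  motion=[0,0,0,0.009,-0.001,-0.0005,-0.3,0,0,0,0.009,0,0,-0.3,0,0,0,0.004,0,0,-0.3,0,0,0,0,0,0,1,0,0,0,0,0,0,1,0,0,0,0,0,0,1,0,0,0,0,0,0,1,0,0,0,0,0,0,1],
)

```text
time_s: 2.95
eef_pos: [0.611, 0.1526, 0.0064]
eef_rot: [0.592, 0.392, 0.587, -0.388]
wrist_force: [-0.5, -0.6, 0.1]
opening: -0.0
```

```bash
python3 -c "
from h import *
go(.6074,.1521,.12,23.1)"
```

```text
t 2.95 tcp [0.611  0.1526 0.0064] jaw deg 22.99 toolx [ 0.01  0.   -1.  ] open -0.0 F [-0.5 -0.6  0.1] q [ 0.06  0.52  1.59 -0.    1.03 -0.34]
turn deg [-0.11  0.2  -0.52] shift [-0.1136 -0.0024 -0.0006]
```

The fingers shut on nothing, so I look.

```bash
python3 - <<'E'
from h import *
im,g=wrist_top(0.018,0.45,0.02,250,300); fit(g,.45,.02)
a=ctrl.camera("scene"); b=ctrl.camera("side")
cv2.imwrite("pics/w2.png",np.vstack([np.hstack([im[::2,::2],cv2.resize(g,(167,200))]),np.hstack([cv2.resize(a[170:270,230:390],(320,200)),cv2.resize(b[120:220,280:440],(320,200))])[:,:487]]) )
E
```

```text
t 2.95 tcp [0.611  0.1526 0.0064] jaw deg 22.99 toolx [ 0.01  0.   -1.  ] open -0.0 F [-0.5 -0.6  0.1] q [ 0.06  0.52  1.59 -0.    1.03 -0.34]
rect 0.5945 0.182 size 24 84 long axis deg 112.9
rect 0.4726 0.1167 size 152 31 long axis deg 83.0
```

View pics/w2.png

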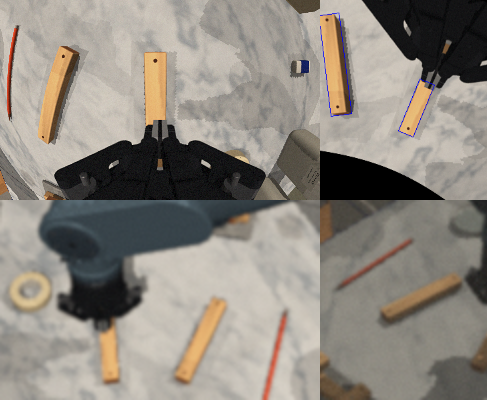

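```bash
python3 - <<'E'
from h import *
state()
im=ctrl.camera("wrist");b=ctrl.camera("side")
cv2.imwrite("pics/w3.png",np.hstack([cv2.resize(im[200:400,240:400],(400,500),interpolation=2),cv2.resize(b[120:220,320:400],(400,500),interpolation=2)]))
E
```

```text
t 3.1 tcp [0.611  0.1526 0.0064] jaw deg 22.99 toolx [ 0.01  0.   -1.  ] open 0.003 F [-0.   0.5  0. ] q [ 0.06  0.52  1.59 -0.    1.03 -0.34]
```

View pics/w3.png

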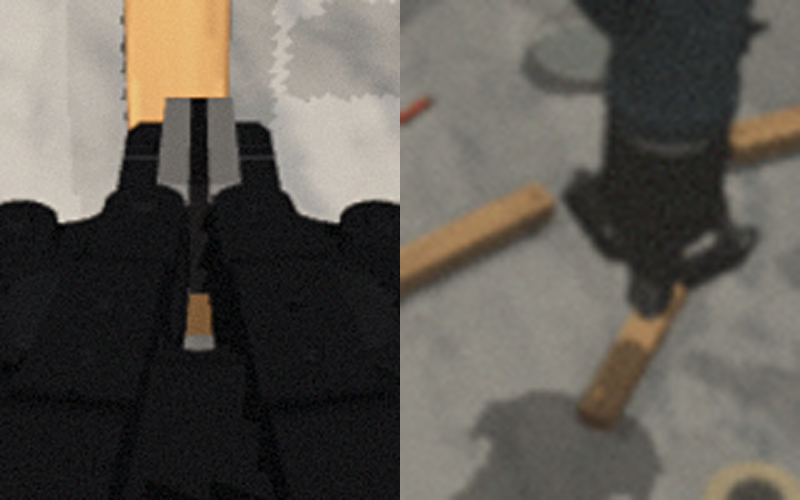

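The wrist crop shows the shut fingers (tips at crop (198,98)) above the slat, not around it, and the slat hasn't moved. The real tips are farther back than the nominal TCP suggests. I'll open, then creep down watching the force.

carry_out(
  motion=[0,0.2,-0.5,-0.004,-0.0025,-0.0005,-0.2,0,0,0,0,0,0,-0.2,0,0,0,0,0,0,-0.2,0,0,0,0,0,0,-0.2],
)

```text
time_s: 3.6
eef_pos: [0.6083, 0.152, 0.0109]
eef_rot: [0.589, 0.39, 0.59, -0.39]
wrist_force: [0.9, -0.9, -0.2]
opening: 0.596
```

carry_out(
  motion=[0,0,0,0.004,0,0,-0.2,0,0,0,0.004,0,0,-0.2,0,0,0,0,0,0,-0.2],
)

```text
time_s: 3.9
eef_pos: [0.6082, 0.152, 0.0021]
eef_rot: [0.589, 0.39, 0.59, -0.39]
wrist_force: [0.3, -0.3, -0.3]
opening: 0.6
```

```bash
python3 - <<'E'
from h import *
go(.6074,.1519,-.005,23.1)
im=ctrl.camera("wrist");b=ctrl.camera("side")
cv2.imwrite("pics/w4.png",np.hstack([cv2.resize(im[180:340,220:420],(500,400),interpolation=2),cv2.resize(b[140:200,335:380],(300,400),interpolation=2)]))
E
```

```text
t 3.9 tcp [0.6082 0.152  0.0021] jaw deg 22.99 toolx [-0.  0. -1.] open 0.6 F [ 0.3 -0.3 -0.3] q [ 0.06  0.52  1.59  0.    1.03 -0.35]
turn deg [-0.11 -0.02  0.02] shift [ 0.0071 -0.0007 -0.0002]
```

View pics/w4.png

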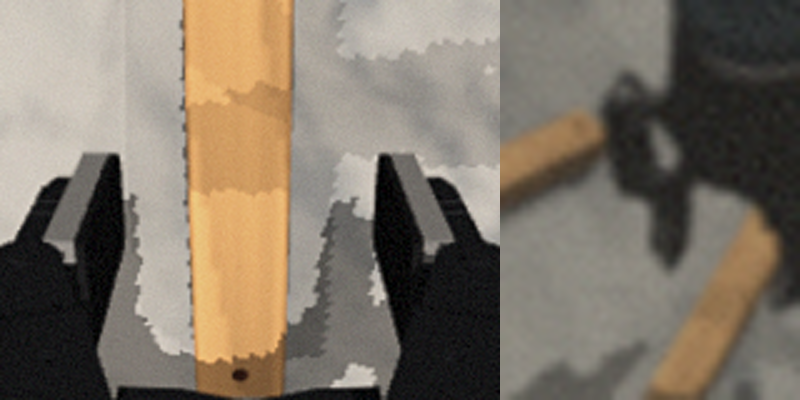

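The open fingers straddle the slat, inner faces at crop x=120 and 375. Their apparent spread puts the tips about 30 mm above the bench, so I keep going down in small steps, checking the force.

carry_out(
  motion=[0,0,0,0.005,-0.0007,0,-0.2,0,0,0,0.004,0,0,-0.2,0,0,0,0,0,0,-0.2],
)

```text
time_s: 4.3
eef_pos: [0.6079, 0.1517, -0.0071]
eef_rot: [0.59, 0.39, 0.59, -0.39]
wrist_force: [0.1, 0.8, -0.1]
opening: 0.6
```

```bash
python3 - <<'E'
from h import *
state(); print(ctrl.get_obs()["torque"])
im=ctrl.camera("wrist")
cv2.imwrite("pics/w5.png",im[180:340,220:420])
E
```

```text
t 4.3 tcp [ 0.6079  0.1517 -0.0071] jaw deg 22.99 toolx [ 0.  0. -1.] open 0.6 F [ 0.1  0.8 -0.1] q [ 0.06  0.54  1.59  0.    1.01 -0.35]
[0.01673553 0.00286508 0.00648335]
```

carry_out(
  motion=[0,0,0,0.003,0,0,-0.2,0,0,0,0,0,0,-0.2],
)

```text
time_s: 4.55
eef_pos: [0.608, 0.1517, -0.0101]
eef_rot: [0.59, 0.391, 0.589, -0.39]
wrist_force: [-0.2, -0.8, -0.3]
opening: 0.598
```

carry_out(
  motion=[0,0,0,0.003,0,0,-0.2,0,0,0,0,0,0,-0.2],
)

```text
time_s: 4.75
eef_pos: [0.6081, 0.1518, -0.0132]
eef_rot: [0.59, 0.391, 0.589, -0.39]
wrist_force: [0.2, 0.0, -0.1]
opening: 0.601
```

carry_out(
  motion=[0,0,0,0.003,0,0,-0.2,0,0,0,0,0,0,-0.2],
)

```text
time_s: 4.95
eef_pos: [0.6082, 0.1518, -0.0164]
eef_rot: [0.59, 0.391, 0.589, -0.39]
wrist_force: [0.0, -0.2, 0.5]
opening: 0.601
```

carry_out(
  motion=[0,0,0,0.003,0,0,-0.2,0,0,0,0,0,0,-0.2],
)

```text
time_s: 5.15
eef_pos: [0.6082, 0.1518, -0.0197]
eef_rot: [0.59, 0.391, 0.589, -0.39]
wrist_force: [0.6, 0.7, 0.4]
opening: 0.596
```

carry_out(
  motion=[0,0,0,0.003,0,0,-0.2,0,0,0,0,0,0,-0.2],
)

```text
time_s: 5.35
eef_pos: [0.6082, 0.1517, -0.023]
eef_rot: [0.59, 0.391, 0.589, -0.39]
wrist_force: [-0.6, 0.0, -0.1]
opening: 0.601
```

```bash
python3 - <<'E'
from h import *
go(.6074,.1519,-.02,23.1)
im=ctrl.camera("wrist"); b=ctrl.camera("side")
cv2.imwrite("pics/w6.png",np.hstack([cv2.resize(im[180:340,220:420],(500,400),interpolation=2),cv2.resize(b[140:200,335:380],(300,400),interpolation=2)]))
E
```

```text
t 5.35 tcp [ 0.6082  0.1517 -0.023 ] jaw deg 22.99 toolx [ 0.001  0.    -1.   ] open 0.601 F [-0.6  0.  -0.1] q [ 0.06  0.56  1.59  0.    0.99 -0.35]
turn deg [-0.11  0.01 -0.06] shift [-0.003  -0.0007 -0.0005]
```

View pics/w6.png

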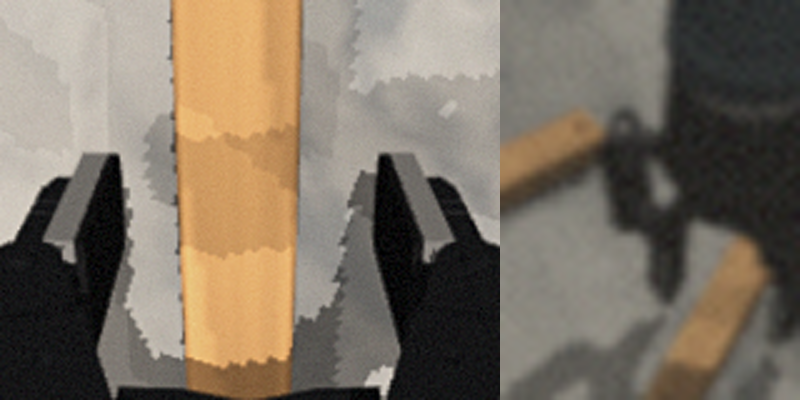

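At the tips the slat is as wide in pixels as its 24 mm should be at tip depth, so the tips are now level with the slat's top (18 mm). They're centred on the tool axis but about 40 mm behind the reported TCP. I'll go 9 mm further and close.

carry_out(
  motion=[0,0,0,0.0045,-0.0007,-0.0005,-0.2,0,0,0,0.0045,0,0,-0.2,0,0,0,0,0,0,1,0,0,0,0,0,0,1,0,0,0,0,0,0,1,0,0,0,0,0,0,1],
)

```text
time_s: 6.05
eef_pos: [0.6082, 0.152, -0.0319]
eef_rot: [0.59, 0.391, 0.589, -0.39]
wrist_force: [-0.2, -0.2, -0.4]
opening: 0.264
```

Gripped (opening 0.264, about 24 mm). Lifting.

carry_out(
  motion=[0,0,0,-0.02,0,0,1,0,0,0,-0.03,0,0,1,0,0,0,-0.03,0,0,1,0,0,0,-0.03,0,0,1,0,0,0,0,0,0,1],
)

```text
time_s: 6.55
eef_pos: [0.6057, 0.1518, 0.0794]
eef_rot: [0.589, 0.39, 0.591, -0.391]
wrist_force: [0.6, 0.1, -0.8]
opening: 0.262
```

```bash
python3 -c "
from h import *
go(.537,-.170,.095,95.5)
go(.537,-.170,.095,-84.5)"
```

```text
t 6.55 tcp [0.6057 0.1518 0.0794] jaw deg 22.98 toolx [-0.003  0.    -1.   ] open 0.262 F [ 0.6  0.1 -0.8] q [ 0.06  0.41  1.57  0.    1.17 -0.35]
turn deg [-72.52  -0.17   0.1 ] shift [-0.0154 -0.1889  0.2694]
t 6.55 tcp [0.6057 0.1518 0.0794] jaw deg 22.98 toolx [-0.003  0.    -1.   ] open 0.262 F [ 0.6  0.1 -0.8] q [ 0.06  0.41  1.57  0.    1.17 -0.35]
turn deg [107.48   0.11   0.19] shift [-0.0154 -0.1889  0.2694]
```

carry_out(
  motion=[0,0,0,-0.003,-0.0236,0.0337,1,0,0,0,-0.003,-0.0236,0.0337,1,0,0,0,-0.003,-0.0236,0.0337,1,0,0,0,-0.003,-0.0236,0.0337,1,0,0,0,-0.003,-0.0236,0.0337,1,0,0,0,0,-0.0236,0.0337,1,0,0,0,0,0,0,1],
)

```text
time_s: 7.25
eef_pos: [0.5512, -0.096, 0.0918]
eef_rot: [0.589, 0.388, 0.592, -0.39]
wrist_force: [0.2, 0.3, 0.3]
opening: 0.26
```

carry_out(
  motion=[-8,0,0,0,0,0,1,-8,0,0,0,0,0,1,-8,0,0,0,0,0,1,-8,0,0,0,0,0,1,-8,0,0,0,0,0,1,-8,0,0,0,0,0,1,-8,0,0,0,0,0,1,-8,0,0,0,0,0,1,-8,0,0,0,0,0,1,0,0,0,0,0,0,1],
)

```text
time_s: 8.25
eef_pos: [0.5462, -0.0902, 0.0832]
eef_rot: [0.7, -0.046, 0.711, 0.053]
wrist_force: [-0.4, -0.4, -0.5]
opening: 0.266
```

```bash
python3 - <<'E'
from h import *
go(.537,-.170,.095,95.5)
im,g=wrist_top(0.046,0.40,-0.30,280,260)
_,g2=wrist_top(0.010,0.40,-0.30,280,260)
cv2.imwrite("pics/st.png",np.hstack([g,g2]))
for c in ("scene","side"):
    ctrl.camera(c)
    for d in ctrl.landmark_of(c,"stand"): print(d["conf"],w(c,d["point"]))
E
```

```text
t 8.25 tcp [ 0.5462 -0.0902  0.0832] jaw deg 98.05 toolx [-0.016  0.008 -1.   ] open 0.266 F [-0.4 -0.4 -0.5] q [-0.38  0.28  1.74  0.    1.14 -2.09]
turn deg [ 2.55 -0.86 -0.56] shift [-0.0123 -0.0776 -0.0204]
t 8.25 tcp [ 0.5462 -0.0902  0.0832] jaw deg 98.05 toolx [-0.016  0.008 -1.   ] open 0.266 F [-0.4 -0.4 -0.5] q [-0.38  0.28  1.74  0.    1.14 -2.09]
t 8.3 tcp [ 0.546  -0.0901  0.0831] jaw deg 97.83 toolx [-0.016  0.008 -1.   ] open 0.263 F [-0.2 -0.5 -0.3] q [-0.38  0.28  1.74  0.    1.14 -2.09]
0.65 [ 0.5339054  -0.16807436  0.0011866 ]
0.72 [ 5.35166390e-01 -1.68301109e-01  7.30141275e-05]
```

View pics/st.png

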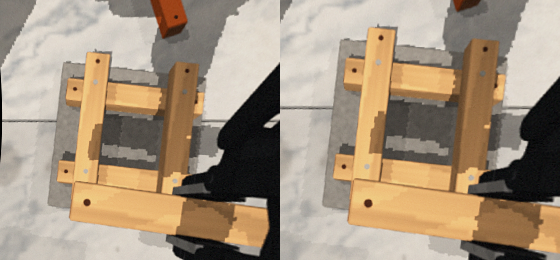

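The rectified stand view shows the left second-layer slat with its far end at (95,54) and the right one at (183,64). That gives a stand centre of about (0.534,-0.168) and yaw of about 5.8°, which agrees with the networks within 3 mm. First slat goes to the far place, (0.539,-0.213).

```bash
python3 -c "
from h import *
go(.539,-.213,.075,95.8)"
```

```text
t 8.55 tcp [ 0.5466 -0.091   0.0839] jaw deg 97.84 toolx [-0.015  0.007 -1.   ] open 0.263 F [ 0.1 -0.  -0.6] q [-0.38  0.28  1.74  0.    1.14 -2.09]
turn deg [ 2.04 -0.8  -0.51] shift [ 0.0082 -0.1199 -0.0241]
```

carry_out(
  motion=[2,-0.8,-0.5,0.002,-0.03,-0.006,1,0,0,0,0.002,-0.03,-0.006,1,0,0,0,0.002,-0.03,-0.006,1,0,0,0,0.002,-0.03,-0.006,1,0,0,0,0,0,0,1],
)

```text
time_s: 9.05
eef_pos: [0.5363, -0.2162, 0.0762]
eef_rot: [0.707, -0.035, 0.705, 0.034]
wrist_force: [0.2, -0.4, -0.8]
opening: 0.262
```

```bash
python3 -c "
from h import *
go(.539,-.213,.03,95.8)"
```

```text
t 9.05 tcp [ 0.5363 -0.2162  0.0762] jaw deg 95.56 toolx [ 0.003 -0.001 -1.   ] open 0.262 F [ 0.2 -0.4 -0.8] q [-0.59  0.32  1.7   0.    1.12 -2.26]
turn deg [-0.24  0.14  0.08] shift [0.0462 0.003  0.0028]
```

carry_out(
  motion=[-0.2,0.1,0.1,0.016,0.003,0.003,1,0,0,0,0.016,0,0,1,0,0,0,0.013,0,0,1,0,0,0,0,0,0,1],
)

```text
time_s: 9.45
eef_pos: [0.5392, -0.2106, 0.0272]
eef_rot: [0.706, -0.034, 0.706, 0.035]
wrist_force: [-0.8, 0.5, -0.1]
opening: 0.261
```

```bash
python3 -c "
from h import *
go(.539,-.213,.014,95.8)"
```

```text
t 9.45 tcp [ 0.5392 -0.2106  0.0272] jaw deg 95.6 toolx [ 0.     0.002 -1.   ] open 0.261 F [-0.8  0.5 -0.1] q [-0.58  0.4   1.71  0.    1.03 -2.25]
turn deg [-0.2   0.02 -0.12] shift [ 0.0132 -0.0024 -0.0004]
```

carry_out(
  motion=[0,0,0,0.006,-0.0024,0,1,0,0,0,0.005,0,0,1,0,0,0,0,0,0,1],
)

```text
time_s: 9.75
eef_pos: [0.5397, -0.2114, 0.0149]
eef_rot: [0.706, -0.034, 0.706, 0.036]
wrist_force: [-0.5, -0.4, 0.0]
opening: 0.26
```

carry_out(
  motion=[0,0,0,0.002,0,0,1,0,0,0,0,0,0,1],
)

```text
time_s: 9.95
eef_pos: [0.5407, -0.2118, 0.0147]
eef_rot: [0.707, -0.035, 0.706, 0.036]
wrist_force: [-0.8, 0.6, -0.2]
opening: 0.263
```

Contact: z stays at 0.0147. Release and retract.

carry_out(
  motion=[0,0,0,0,0,0,0,0,0,0,0,0,0,-0.2,0,0,0,0,0,0,-0.2,0,0,0,-0.02,0,0,-0.2,0,0,0,-0.03,0,0,-0.2,0,0,0,-0.03,0,0,-0.2,0,0,0,-0.03,0,0,-0.2,0,0,0,0,0,0,-0.2],
)

```text
time_s: 10.75
eef_pos: [0.5402, -0.212, 0.1282]
eef_rot: [0.706, -0.034, 0.706, 0.036]
wrist_force: [1.4, 0.1, -0.1]
opening: 0.596
```

```bash
python3 - <<'E'
from h import *
im,g=wrist_top(0.064,0.40,-0.30,280,260); fit(g,.4,-.3)
cv2.imwrite("pics/st2.png",g)
go(.4690,.1161,.125,-7)
E
```

```text
t 10.75 tcp [ 0.5402 -0.212   0.1282] jaw deg 95.68 toolx [ 0.     0.002 -1.   ] open 0.596 F [ 1.4  0.1 -0.1] q [-0.58  0.26  1.66  0.    1.22 -2.25]
rect 0.5383 -0.1724 size 156 139 long axis deg 6.1
t 10.8 tcp [ 0.539  -0.2113  0.126 ] jaw deg 95.67 toolx [-0.002  0.004 -1.   ] open 0.607 F [-0.2  0.3 -0.1] q [-0.58  0.26  1.66  0.    1.22 -2.25]
turn deg [ 1.0267e+02 -2.9000e-01 -7.0000e-02] shift [ 0.0024  0.3327 -0.0373]
```

View pics/st2.png

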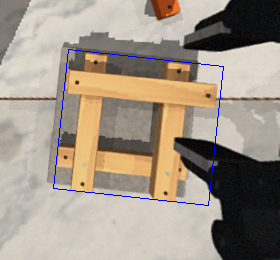

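The first slat lies on the second layer, ends at (68,82) and (216,95), so its centre is about (0.541,-0.212), 6° yaw. Now the second slat.

carry_out(
  motion=[0,0,0,-0.002,0.0416,-0.0047,-0.2,0,0,0,-0.002,0.0416,-0.0047,-0.2,0,0,0,-0.002,0.0416,-0.0047,-0.2,0,0,0,0,0.0416,-0.0047,-0.2,0,0,0,0,0.0416,-0.0047,-0.2,0,0,0,0,0.0416,-0.0047,-0.2,0,0,0,0,0.0416,-0.0047,-0.2,0,0,0,0,0.03,-0.0047,-0.2,0,0,0,0,0,0,-0.2],
)

```text
time_s: 11.7
eef_pos: [0.4603, 0.1153, 0.1227]
eef_rot: [0.7, -0.03, 0.712, 0.036]
wrist_force: [0.6, -0.5, -1.0]
opening: 0.597
```

carry_out(
  motion=[8.5,0,0,0,0,0,-0.2,8.5,0,0,0,0,0,-0.2,8.5,0,0,0,0,0,-0.2,8.5,0,0,0,0,0,-0.2,8.5,0,0,0,0,0,-0.2,8.5,0,0,0,0,0,-0.2,8.5,0,0,0,0,0,-0.2,8.5,0,0,0,0,0,-0.2,8.5,0,0,0,0,0,-0.2,8.5,0,0,0,0,0,-0.2],
)

```text
time_s: 12.7
eef_pos: [0.4541, 0.1093, 0.1111]
eef_rot: [0.528, 0.451, 0.549, -0.465]
wrist_force: [0.2, 1.2, -0.2]
opening: 0.605
```

carry_out(
  motion=[8.5,0,0,0,0,0,-0.2,8.5,0,0,0,0,0,-0.2,0,0,0,0,0,0,-0.2],
)

```text
time_s: 13.0
eef_pos: [0.4525, 0.1067, 0.1078]
eef_rot: [-0.453, -0.524, -0.474, 0.544]
wrist_force: [-0.1, -0.6, 0.3]
opening: 0.603
```

```bash
python3 - <<'E'
from h import *
im,g=wrist_top(0.018,0.35,0.0,300,300); fit(g,.35,0)
go(.4690,.1161,.06,-7)
E
```

```text
t 13.0 tcp [0.4525 0.1067 0.1078] jaw deg -8.09 toolx [-0.04   0.004 -0.999] open 0.603 F [-0.1 -0.6  0.3] q [-0.03  0.07  1.93  0.    1.18  0.11]
rect 0.3578 0.1211 size 8 140 long axis deg 91.9
rect 0.4677 0.1148 size 150 24 long axis deg 83.0
t 13.05 tcp [0.4524 0.1067 0.1077] jaw deg -7.86 toolx [-0.04   0.004 -0.999] open 0.6 F [-0.3 -0.2 -0.2] q [-0.03  0.07  1.93  0.    1.19  0.11]
turn deg [-0.86  0.1   2.32] shift [ 0.047   0.0171 -0.0116]
```

carry_out(
  motion=[-0.9,0.1,2.3,0.022,0.0158,-0.0102,-0.2,0,0,0,0.022,0,0,-0.2,0,0,0,0.022,0,0,-0.2,0,0,0,0,0,0,-0.2],
)

```text
time_s: 13.45
eef_pos: [0.4698, 0.1132, 0.0385]
eef_rot: [0.473, 0.526, 0.472, -0.525]
wrist_force: [0.1, 0.2, 0.5]
opening: 0.601
```

```bash
python3 - <<'E'
from h import *
go(.4677,.1148,-.032,-7)
E
```

```text
t 13.45 tcp [0.4698 0.1132 0.0385] jaw deg -6.06 toolx [ 0.002 -0.001 -1.   ] open 0.601 F [0.1 0.2 0.5] q [-0.01  0.19  1.96 -0.    0.99  0.1 ]
turn deg [ 0.94  0.02 -0.11] shift [ 0.0704 -0.0024 -0.0014]
```

carry_out(
  motion=[0.9,0,-0.1,0.016,-0.0024,-0.0014,-0.2,0,0,0,0.016,0,0,-0.2,0,0,0,0.016,0,0,-0.2,0,0,0,0,0,0,-0.2],
)

```text
time_s: 13.85
eef_pos: [0.4693, 0.1138, -0.0086]
eef_rot: [0.472, 0.527, 0.471, -0.527]
wrist_force: [1.2, -0.4, 0.2]
opening: 0.598
```

```bash
python3 - <<'E'
from h import *
go(.4677,.1148,-.032,-7)
E
```

```text
t 13.85 tcp [ 0.4693  0.1138 -0.0086] jaw deg -6.39 toolx [ 0.002 -0.001 -1.   ] open 0.598 F [ 1.2 -0.4  0.2] q [-0.01  0.28  1.97 -0.    0.89  0.1 ]
turn deg [ 0.61  0.03 -0.09] shift [ 0.0234 -0.0017 -0.0008]
```

carry_out(
  motion=[0.6,0,-0.1,0.008,-0.0017,-0.0008,-0.2,0,0,0,0.008,0,0,-0.2,0,0,0,0.007,0,0,-0.2,0,0,0,0,0,0,1,0,0,0,0,0,0,1,0,0,0,0,0,0,1,0,0,0,0,0,0,1],
)

```text
time_s: 14.55
eef_pos: [0.4709, 0.1146, -0.0296]
eef_rot: [0.471, 0.53, 0.468, -0.528]
wrist_force: [-0.1, -0.4, 0.2]
opening: 0.268
```

carry_out(
  motion=[0,0,0,-0.02,0,0,1,0,0,0,-0.03,0,0,1,0,0,0,-0.03,0,0,1,0,0,0,-0.03,0,0,1,0,0,0,-0.02,0,0,1,0,0,0,0,0,0,1],
)

```text
time_s: 15.15
eef_pos: [0.4687, 0.1147, 0.1045]
eef_rot: [0.47, 0.529, 0.469, -0.528]
wrist_force: [-0.1, 0.2, -1.2]
opening: 0.264
```

```bash
python3 - <<'E'
from h import *
go(.5306,-.122,.11,95.7)
E
```

```text
t 15.15 tcp [0.4687 0.1147 0.1045] jaw deg -6.82 toolx [ 0.002 -0.001 -1.   ] open 0.264 F [-0.1  0.2 -1.2] q [-0.01  0.08  1.92 -0.    1.14  0.11]
turn deg [-1.0252e+02  1.2000e-01 -7.0000e-02] shift [-0.0053  0.0896  0.2277]
```

Gripped and lifted (opening 0.264). Carrying it to the near place.

carry_out(
  motion=[0,0,0,-0.003,0.015,0.038,1,0,0,0,-0.003,0.015,0.038,1,0,0,0,-0.003,0.015,0.038,1,0,0,0,-0.003,0.015,0.038,1,0,0,0,-0.003,0.015,0.038,1,0,0,0,0,0.01,0.025,1,0,0,0,0,0,0,1],
)

```text
time_s: 15.85
eef_pos: [0.5266, -0.1149, 0.1132]
eef_rot: [-0.47, -0.527, -0.472, 0.528]
wrist_force: [0.5, 0.3, -0.8]
opening: 0.261
```

carry_out(
  motion=[-8.5,0,0,0,0,0,1,-8.5,0,0,0,0,0,1,-8.5,0,0,0,0,0,1,-8.5,0,0,0,0,0,1,-8.5,0,0,0,0,0,1,-8.5,0,0,0,0,0,1,-8.5,0,0,0,0,0,1,-8.5,0,0,0,0,0,1,-8.5,0,0,0,0,0,1,-8.5,0,0,0,0,0,1],
)

```text
time_s: 16.85
eef_pos: [0.5168, -0.1049, 0.0986]
eef_rot: [0.696, 0.068, 0.712, -0.06]
wrist_force: [-0.4, 0.1, -0.4]
opening: 0.262
```

carry_out(
  motion=[-8.5,0,0,0,0,0,1,-8.5,0,0,0,0,0,1,0,0,0,0,0,0,1],
)

```text
time_s: 17.15
eef_pos: [0.5138, -0.1011, 0.0946]
eef_rot: [0.696, -0.036, 0.715, 0.049]
wrist_force: [0.4, -0.1, -0.2]
opening: 0.263
```

```bash
python3 - <<'E'
from h import *
go(.5306,-.122,.065,95.7)
E
```

```text
t 17.15 tcp [ 0.5138 -0.1011  0.0946] jaw deg 96.91 toolx [-0.028  0.016 -0.999] open 0.263 F [ 0.4 -0.1 -0.2] q [-0.42  0.21  1.8   0.    1.17 -2.12]
turn deg [ 1.23 -1.47 -1.11] shift [ 0.0288 -0.0234  0.0149]
```

carry_out(
  motion=[1.2,-1.5,-1.1,0.01,-0.0234,0.0149,1,0,0,0,0.015,0,0,1,0,0,0,0,0,0,1],
)

```text
time_s: 17.45
eef_pos: [0.5301, -0.1201, 0.0659]
eef_rot: [0.706, -0.031, 0.707, 0.032]
wrist_force: [-0.2, 0.7, -1.4]
opening: 0.262
```

```bash
python3 - <<'E'
from h import *
go(.5306,-.122,.030,95.7)
E
```

```text
t 17.45 tcp [ 0.5301 -0.1201  0.0659] jaw deg 95.11 toolx [-0.001  0.001 -1.   ] open 0.262 F [-0.2  0.7 -1.4] q [-0.44  0.27  1.79  0.    1.08 -2.1 ]
turn deg [-0.59 -0.06 -0.09] shift [ 0.0359 -0.002   0.0004]
```

carry_out(
  motion=[-0.6,0,0,0.012,-0.002,0.0004,1,0,0,0,0.012,0,0,1,0,0,0,0.012,0,0,1,0,0,0,0.006,0,0,1,0,0,0,0.003,0,0,1,0,0,0,0,0,0,1],
)

```text
time_s: 18.05
eef_pos: [0.5297, -0.1206, 0.0167]
eef_rot: [0.705, -0.033, 0.707, 0.035]
wrist_force: [0.1, -0.5, -0.9]
opening: 0.264
```

```bash
python3 - <<'E'
from h import *
go(.5306,-.122,.0165,95.7)
E
```

```text
t 18.05 tcp [ 0.5297 -0.1206  0.0167] jaw deg 95.52 toolx [-0.003  0.003 -1.   ] open 0.264 F [ 0.1 -0.5 -0.9] q [-0.44  0.35  1.81  0.    0.99 -2.11]
turn deg [-0.18 -0.15 -0.16] shift [ 0.0002 -0.0014  0.0007]
```

carry_out(
  motion=[0,0,0,0.001,0,0,1,0,0,0,0,0,0,0,0,0,0,0,0,0,-0.2,0,0,0,0,0,0,-0.2,0,0,0,-0.02,0,0,-0.2,0,0,0,-0.03,0,0,-0.2,0,0,0,-0.03,0,0,-0.2,0,0,0,-0.03,0,0,-0.2,0,0,0,-0.03,0,0,-0.2,0,0,0,0,0,0,-0.2],
)

```text
time_s: 19.05
eef_pos: [0.5308, -0.1214, 0.163]
eef_rot: [0.706, -0.033, 0.706, 0.034]
wrist_force: [-0.3, -0.6, -0.2]
opening: 0.599
```

carry_out(
  motion=[0,0,0,0,0.04,0,-0.2,0,0,0,0,0.04,0,-0.2,0,0,0,0,0.04,0,-0.2,0,0,0,0,0.03,0,-0.2,0,0,0,0,0,0,-0.2],
)

```text
time_s: 19.55
eef_pos: [0.5164, 0.0309, 0.1631]
eef_rot: [0.707, -0.032, 0.705, 0.032]
wrist_force: [-0.1, -0.2, 0.1]
opening: 0.6
```

```bash
python3 - <<'E'
from h import *
im,g=wrist_top(0.064,0.40,-0.30,280,260)
a=ctrl.camera("scene"); b=ctrl.camera("side"); out=[g]
for c,i in(("scene",a),("side",b)):
    r=rect(c,i,.064,.40,-.30,280,260); out.append(r)
    for t in("stand","slat_a_center","offcut_center"):
        for d in ctrl.landmark_of(c,t): print(c,t,round(d["conf"],2),w(c,d["point"]).round(4))
cv2.imwrite("pics/end.png",np.hstack(out)[:,:800] if 0 else cv2.resize(np.hstack(out),(798,247)))
E
```

```text
t 19.55 tcp [0.5164 0.0309 0.1631] jaw deg 95.22 toolx [ 0.003  0.    -1.   ] open 0.6 F [-0.1 -0.2  0.1] q [-0.17  0.08  1.79  0.    1.27 -1.83]
scene stand 0.78 [ 0.5322 -0.1667 -0.0011]
scene slat_a_center 0.69 [ 0.5396 -0.2089  0.056 ]
scene offcut_center 0.65 [0.537  0.3567 0.0114]
side stand 0.74 [ 0.537  -0.1672 -0.0006]
side slat_a_center 0.79 [ 0.5416 -0.2126  0.0516]
side slat_a_center 0.71 [ 0.5666 -0.3667  0.0081]
side offcut_center 0.47 [0.5329 0.3539 0.0086]
```

View pics/end.png

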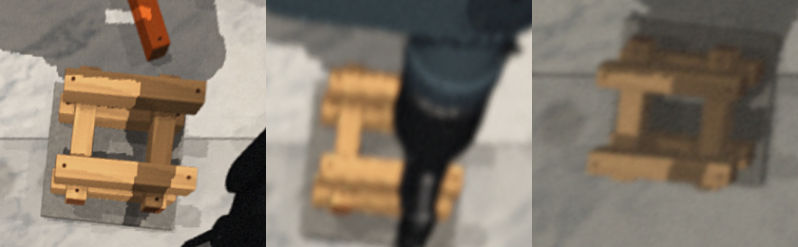

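Both slats lie flat and parallel. The far one's ends are at (68,78) and (205,93) in the wrist panel, the near one's at (60,167) and (193,180). In the stand frame that is about (5,-44) and (4,+49) mm, well within tolerance.

```bash
python3 -c "
from bench import ctrl
ctrl.hand_in()"
```

```text
the job is handed in; nothing more can be done
```

Both long slats lie flat across the second layer, one above each bottom slat, and I handed the job in at about 20 s of the 58 s allowed. `hand_in` gives no verdict, so the checks below are my own.

- **Slat positions:** the last wrist and side pictures put them at about (5, -44) mm and (4, +49) mm in the stand's frame. Both are within the 20 mm lengthways and 18 mm sideways limits, and they lie within a degree or two of the stand's line.
- **Other things:** the offcut's position agrees with the start to within about 5 mm, which is camera scatter. The orange look-alike was not touched, and the gripper was clear of everything.

**Failed or disagreed along the way:**
- **First grasp:** it closed on nothing above the slat, because the real fingertips sit about 3–4 cm behind the reported TCP. I confirmed that from the finger spacing in the wrist picture, then crept lower while watching the force. I used the corrected height for the second slat too.
- **Final network check:** the networks reported only the far slat, so the near slat's place rests on the rectified pictures. One low report at (0.567, -0.367) is the orange look-alike.

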